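# Open the right safety-capped cleaner

### The arm

A 7-joint arm with a two-finger parallel gripper is mounted at the origin on the work surface. World frame = base frame: x ahead of the robot, y to its left, z up, the work surface at z = 0. Lengths are in mm, angles in rad, forces in N, time in s.
With the tool pointing down it reaches from about 350 to 900 mm from the base axis. Payload 8.1 kg.
Tool frame: the origin (TCP) lies between the finger pads; the fingertips stand 11 mm ahead of it and the grasp point (between the pads) lies 8 mm behind it; x points along the fingers, y is the direction in which the jaws open and shut, and the axes are right-handed (so a half turn about x gives the same grasp; the last joint's range is limited). The gripper opens to 85 mm and grips with 20 to 120 N. Pads are 22 mm wide; open, the fingers measure 114 mm over their backs; the gripper's body (76 mm by 85 mm) begins 54 mm behind the grasp point. The pads swing forward as they close: fully open they stand 13 mm farther back than shut.
Start: joints at [-0.103, 0.434, 0.025, 1.573, -0.012, 1.134, -0.075], TCP at [625.013, -0.027, 242.323] pointing down, gripper open.
Joint ranges: [-2.62, 2.62], [-0.44, 2.09], [-1.27, 1.32], [0.08, 2.57], [-1.32, 4.46], [0.12, 2], [-2.74, 2.74]. Speed limits (rad/s): [2.22, 2.22, 3.01, 3.01, 3.14, 3.14, 3.14].

### API

Orientations are given as a unit quaternion [w, x, y, z].
In Python, from bench import manip gives the robot as it stands.
- The arm moves only by the shell command python3 -m handwheel 'ROWS' [FORCE]. ROWS is JSON, a list that holds one entry, the list of rows, each a list of 7 numbers: the turn, a rotation vector about the tool's x, y, z in degrees, then the shift along the tool's x, y, z in mm, then the opening, from -1 (shut) to 1 (fully open). A call has 1 to 10 rows; each row shifts and turns the commanded pose from where the row before left it, along the tool's axes as they then stand; what a row does not reach is not made up. A row lasts 1/10 s, in which the tool goes at most 50 mm and 8.59 degrees, less where a joint would pass 70% of its speed; a pose out of reach is approached as far as the arm can. A call with a gripper value outside its range is refused whole. The fingers move at their own pace and stop on an object; FORCE is the grip in N (left out, the last holds). Time passes only in rows, so rows that do not move let the fingers close. It gives the time, the measured TCP pose, the force and the opening at its end, in the units of the state.
- manip.get_obs(): the state, without advancing time (a new reading comes with each control period).
- manip.grab_frame(name): name is "scene" or "side" or "wrist"; returns the picture (400x640x3 uint8, red, green, blue); there is no depth.
- manip.camera_info(name): a dict with "fx", "fy", "cx", "cy" (pixels), "world_to_cam" (4x4, takes a point from world to camera coordinates). Camera axes: x right, y up, looking along -z (the intrinsics and any distortion apply to the point x, -y, -z); pixel columns grow to the right and rows downward; lengths in mm; the calibration is good to about 2 mm. The wrist camera is an equidistant fisheye: a pixel r from the principal point sees the ray r / f radians off the axis. A picture is of the moment at which its call begins: read the wrist's pose just before it. camera_info takes no time and is no camera call; for the wrist camera it gives the pose at the moment of the call.
- manip.close_job(): hands the job in, once; it reports no verdict.
The state is a dict: "time": time; "qpos": joint angles; "joint_velocities": joint speeds; "tau": joint torques, N m; "tcp_pos": TCP position; "ee_rot": TCP orientation; "wrist_force": force on the tool from outside, world axes, zero at the start; "moment": the same for the moment, N m; "gripper_width": finger opening in mm.
Only numpy, scipy, OpenCV 4.12 (cv2) and the standard library are available. Lean on these libraries where they do the work, as an engineer would, in place of code of your own. Each camera call takes 0.05 s, during which the arm holds its last target. There are 200 camera calls.

### The job

See which piece lies on the blue mat waiting to be cleaned: for the stainless steel baking tray open the cleaner bottle with the green cap, for the aluminium bento box the one with the orange cap. Press that safety cap down, twist it counterclockwise (seen from above) while it is held down until it is free, then lift it straight up and finish while still holding it in the gripper, level and still, directly above its bottle with its lower rim about 8 cm above the neck. Leave the other bottle's cap shut and untouched, and do not disturb anything else.

Things in the scene. Friction and masses are not known exactly. Their poses are not given: they have to be found in the camera images.
- bottle_green: white square cleaner bottle, 66 mm wide, with the green band, held immovably in a 92 mm square suction-foot holder: it can neither turn nor slide. Origin on the table at the bottle's axis, z up. The shoulder begins at 110 mm and slopes up to 121 mm at the neck; neck 26 mm in diameter with two lugs, top at 150 mm.
- cap_green: green safety cap on the bottle with the green band: round, ribbed, 50 mm diameter, 36 mm tall, 30 g; any grip direction across it does. Origin at the centre of its lower rim, z up. Closed, the rim is 134 mm and the top 170 mm above the table. It turns only while pressed down (gives 6 mm, see plunger) and comes free after 50 to 125 degrees counterclockwise from above (78 is good); it cannot open clockwise.
- neck_green (a point): centre of the top of the neck of the bottle with the green cap, 150 mm above the table
- plunger_green (a joint): spring plunger in the neck under the green cap: m, 0 with the cap closed, 0.006 with it fully down and hard on the neck, -0.003 when the cap is free (the spring lifts a freed cap by 3 mm). Force 6 N at 0, 11 N at 0.006. The cap must go down at least 4 mm, and stay down while it turns the first 50 degrees, to pass its locking lip.
- bottle_orange: white square cleaner bottle, 66 mm wide, with the orange band, held immovably in a 92 mm square suction-foot holder: it can neither turn nor slide. Origin on the table at the bottle's axis, z up. The shoulder begins at 110 mm and slopes up to 121 mm at the neck; neck 26 mm in diameter with two lugs, top at 150 mm.
- cap_orange: orange safety cap on the bottle with the orange band: round, ribbed, 50 mm diameter, 36 mm tall, 30 g; any grip direction across it does. Origin at the centre of its lower rim, z up. Closed, the rim is 134 mm and the top 170 mm above the table. It turns only while pressed down (gives 6 mm, see plunger) and comes free after 50 to 125 degrees counterclockwise from above (78 is good); it cannot open clockwise.
- neck_orange (a point): centre of the top of the neck of the bottle with the orange cap, 150 mm above the table
- plunger_orange (a joint): spring plunger in the neck under the orange cap: m, 0 with the cap closed, 0.006 with it fully down and hard on the neck, -0.003 when the cap is free (the spring lifts a freed cap by 3 mm). Force 6 N at 0, 11 N at 0.006. The cap must go down at least 4 mm, and stay down while it turns the first 50 degrees, to pass its locking lip.
- mat_blue: blue mat, 180 x 220 mm, 4 mm thick, fixed; on it lies the piece that is to be cleaned. Origin at the centre of its underside
- mat_grey: grey mat, 180 x 220 mm, 4 mm thick, fixed; on it lies the piece that is not to be cleaned. Origin at the centre of its underside
- tray: shallow open stainless steel baking tray, 130 x 180 mm, 16 mm high; origin at the centre of its underside. It lies on one of the mats
- bento: closed aluminium bento box with two dark clips, 99 x 154 mm, 48 mm high; origin at the centre of its underside. It lies on the other mat
- mold: mint green silicone cupcake mold, an open cup 72 mm wide at the rim, 35 mm high; origin at the centre of its underside. Bystander
- paddle: flat bamboo rice paddle, 235 mm long, 66 mm wide, 7 mm thick, lying; origin on its underside near mid-length, y along it towards the blade. Bystander

How it is judged:
By the outcome, as a careful person would: the job done as asked, in the order asked, and still so for the second after the job is handed in, while the arm keeps its last pose, push and grip.
It also fails if it takes over 32 s, if anything falls off the work surface, if the arm or the gripper's body presses on something with over 40 N, if the wrist force passes 120 N, or if a joint passes its speed limit or range.

## Working session

There is one attempt and no reset: what is moved stays moved. The work goes in short steps, Python scripts to look and compute and a shell command to move; the robot and the scene stay as the last step left them, time stands still between calls to the robot, and variables do not carry over. Pictures are saved under pics/ and viewed, about 8 in all and at most 12, crops included, and the job is handed in when it is done.

```bash
mkdir -p pics; python3 - <<'E'
from bench import manip
import cv2
o=manip.get_obs(); print(o)
for n in ("scene","side"):
    f=manip.grab_frame(n); cv2.imwrite(f"pics/{n}0.png",f[:,:,::-1]); print(n,manip.camera_info(n))
E
```

```text
{'time': 0.0, 'qpos': array([-0.10261979,  0.43524083,  0.02497985,  1.57408608, -0.01160454,
        1.13402698, -0.07509863]), 'joint_velocities': array([ 9.61267633e-04, -7.78892807e-05,  1.14966515e-03,  1.30845919e-04,
        1.14392007e-03,  6.49460551e-04,  9.83412560e-04]), 'tau': array([ 8.97134169e-05, -6.70461059e+01,  1.02531374e+00, -3.16203833e+01,
        1.55155628e-02,  1.25530543e-02, -1.11555586e-06]), 'tcp_pos': array([ 6.24506886e+02, -4.57379045e-02,  2.41519223e+02]), 'ee_rot': array([-0.49961959, -0.49957529, -0.50035173,  0.50045274]), 'wrist_force': array([ 1.19056902,  0.76945543, -0.42929632]), 'moment': array([ 0.00444546, -0.03903969,  0.02661582]), 'gripper_width': 85.81187077383134}
scene {'fx': 461.70044577486544, 'fy': 461.70044577486544, 'cx': 320.36087539719426, 'cy': 200.5951733557525, 'world_to_cam': array([[ 8.97509115e-01,  4.40988310e-01, -2.58825528e-03,
        -5.78688614e+02],
       [-2.43032691e-01,  4.99505865e-01,  8.31522099e-01,
         6.02157888e+01],
       [ 3.67984374e-01, -7.45669633e-01,  5.55485643e-01,
        -1.86115681e+03],
       [ 0.00000000e+00,  0.00000000e+00,  0.00000000e+00,
         1.00000000e+00]])}
side {'fx': 410.8816681858191, 'fy': 410.8816681858191, 'cx': 321.9085099277923, 'cy': 197.72606105726587, 'world_to_cam': array([[ 8.10084782e-01, -5.86269223e-01, -7.14451790e-03,
        -5.18428379e+02],
       [ 4.52256458e-01,  6.17063300e-01,  6.43969704e-01,
        -3.45397523e+02],
       [-3.73130998e-01, -5.24901212e-01,  7.65017631e-01,
        -9.42704103e+02],
       [ 0.00000000e+00,  0.00000000e+00,  0.00000000e+00,
         1.00000000e+00]])}
```

View pics/scene0.png

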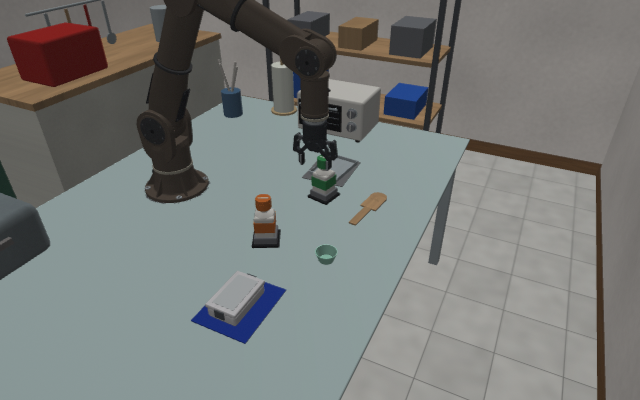

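View pics/side0.png

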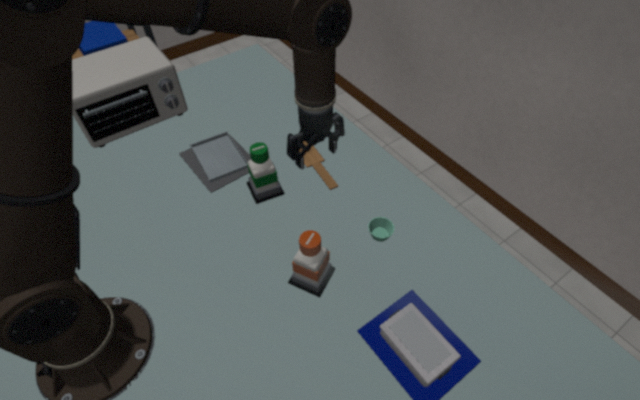

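The blue mat holds the closed box with dark clips (scene about (237,298), side about (419,342)). That is the bento, so the orange cap is the one to open. The open tray lies on the other mat. The orange cap is at scene about (263,203) and side about (310,243). I'll enlarge both views next.

```bash
python3 - <<'E'
import cv2,numpy as np
a=cv2.imread("pics/scene0.png")[185:255,228:298]; b=cv2.imread("pics/side0.png")[225:300,277:347]
a=cv2.resize(a,(390,560),interpolation=cv2.INTER_CUBIC) if 0 else cv2.resize(a,None,fx=5.6,fy=5.6,interpolation=cv2.INTER_CUBIC)
b=cv2.resize(b,None,fx=5.6,fy=5.6,interpolation=cv2.INTER_CUBIC)
h=max(a.shape[0],b.shape[0]); a=np.pad(a,((0,h-a.shape[0]),(0,0),(0,0)))
cv2.imwrite("pics/crop0.png",np.hstack([a,b]))
# orange cap blobs
for n in("scene","side"):
    im=cv2.imread(f"pics/{n}0.png"); hsv=cv2.cvtColor(im,cv2.COLOR_BGR2HSV)
    m=cv2.inRange(hsv,(3,170,90),(16,255,255)); k,l,s,c=cv2.connectedComponentsWithStats(m)
    for i in range(1,k):
        if s[i,4]>40: print(n,s[i],c[i])
E
```

```text
scene [256 195  14  16  98] [261.2244898  200.46938776]
side [300 231  20  17 190] [309.88421053 239.36315789]
```

View pics/crop0.png

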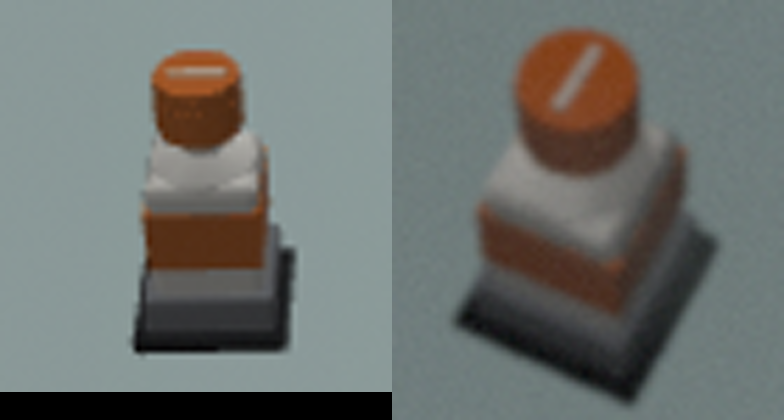

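The crop shows the cap top's centre (middle of the white mark and ellipse) at scene about (262.8,197.3) and side about (309.7,238.8).

```bash
cat > h.py <<'E'
from bench import manip
import numpy as np, cv2
from scipy.optimize import least_squares
def proj(ci,P):
    p=np.asarray(ci["world_to_cam"])@np.r_[P,1]
    return np.array([ci["cx"]+ci["fx"]*p[0]/-p[2], ci["cy"]-ci["fy"]*p[1]/-p[2]])
def atz(n,uv,z):
    ci=manip.camera_info(n); return least_squares(lambda s:proj(ci,[*s,z])-uv,[600,-200]).x
def tri(obs):
    r=least_squares(lambda P:np.concatenate([proj(manip.camera_info(n),P)-uv for n,uv in obs]),[600,-200,170]); return r.x,r.fun
E
python3 - <<'E'
from h import *
A=("scene",(262.8,197.3));B=("side",(309.7,238.8))
print(tri([A,B])); print([atz(*o,170) for o in(A,B)])
from scipy.spatial.transform import Rotation as R
q=manip.get_obs()["ee_rot"]; print(R.from_quat(np.roll(q,-1)).as_matrix().round(3))
E
```

```text
(array([ 506.97936578, -138.60054821,  170.20934796]), array([-0.35322627,  0.38612167, -0.03994282, -0.36724761]))
[array([ 506.61170271, -135.92647178]), array([ 506.55757846, -139.35475781])]
[[-0.001  1.    -0.   ]
 [-0.    -0.    -1.   ]
 [-1.    -0.001  0.   ]]
```

```bash
python3 -m handwheel '[[[0,0,0,0,-14.7,17.2,1],[0,0,0,0,-14.7,17.2,1],[0,0,0,0,-14.7,17.2,1],[0,0,0,0,-14.7,17.2,1],[0,0,0,0,-14.7,17.2,1],[0,0,0,0,-14.7,17.2,1],[0,0,0,0,-14.7,17.2,1],[0,0,0,0,-14.7,17.2,1],[0,0,0,0,0,0,1],[0,0,0,0,0,0,1]]]' 60
python3 - <<'E'
from h import *
o=manip.get_obs(); print(o["tcp_pos"],o["wrist_force"],o["qpos"])
ci=manip.camera_info("wrist"); f=manip.grab_frame("wrist"); cv2.imwrite("pics/w1.png",f[:,:,::-1]); print(ci)
import json; json.dump({k:np.asarray(v).tolist() for k,v in ci.items()},open("w1.json","w"))
E
```

```text
time: 1.1
tcp_pos: [507.2, -137.8, 242.2]
ee_rot: [0.5, 0.5, 0.5, -0.5]
wrist_force: [0.6, 0.8, 0.2]
gripper_width: 85.5
[ 507.19025092 -137.75751909  242.23613016] [0.57329565 0.79924827 0.15432397] [ 0.11382146  0.27286532  0.06277482  1.81792339 -0.0196927   1.05152933
  0.18296017]
{'fx': 309.70691628693146, 'fy': 309.70691628693146, 'cx': 314.5476255029318, 'cy': 199.82891943918997, 'world_to_cam': array([[ 9.99999312e-01, -1.13493152e-03, -2.96714780e-04,
        -5.07798010e+02],
       [ 1.01224160e-03,  9.62665396e-01, -2.70692279e-01,
         1.66273835e+02],
       [ 5.92854252e-04,  2.70691793e-01,  9.62665883e-01,
        -3.41485973e+02],
       [ 0.00000000e+00,  0.00000000e+00,  0.00000000e+00,
         1.00000000e+00]])}
```

View pics/w1.png

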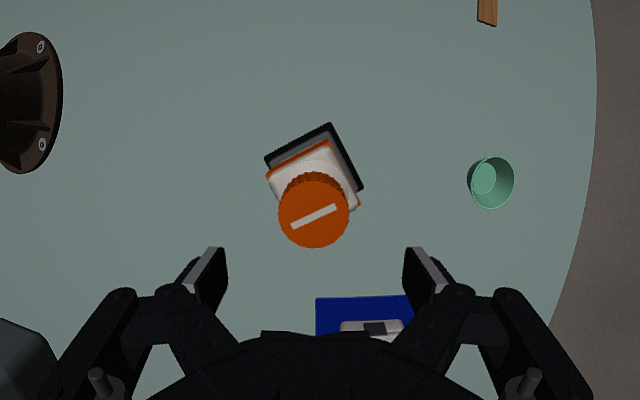

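The wrist view shows the orange cap's disc spanning about x 278–350 with its lower edge at 248, so its centre is about (314,213). The pads stand symmetrically about column 315.

```bash
python3 - <<'E'
import json,numpy as np
c=json.load(open("w1.json")); W=np.array(c["world_to_cam"]);R=W[:3,:3];t=W[:3,3];C=-R.T@t
for uv in[(314,213),(278.5,213),(349.5,213),(314,248)]:
    d=np.array([uv[0]-c["cx"],uv[1]-c["cy"]]);r=np.hypot(*d);th=r/c["fx"]
    v=np.r_[np.sin(th)*d/r,np.cos(th)]; v=R.T@(v*[1,-1,-1]); print(uv,(C+v*(170-C[2])/v[2]).round(1))
E
```

```text
(314, 213) [ 507.3 -134.9  170. ]
(278.5, 213) [ 482.7 -134.9  170. ]
(349.5, 213) [ 532. -135.  170.]
(314, 248) [ 507.3 -161.5  170. ]
```

```bash
python3 -m handwheel '[[[0,0,0,15,0,-1,1],[0,0,0,20,0,0,1],[0,0,0,20,0,0,1],[0,0,0,20,0,0,1],[0,0,0,15,0,0,1],[0,0,0,5,0,0,1],[0,0,0,0,0,0,1]]]' 60
python3 -m handwheel '[[[0,0,0,0,0,0,-1],[0,0,0,0,0,0,-1],[0,0,0,0,0,0,-1],[0,0,0,0,0,0,-1],[0,0,0,0,0,0,-1],[0,0,0,0,0,0,-1],[0,0,0,0,0,0,-1],[0,0,0,0,0,0,-1]]]' 80
python3 - <<'E'
from h import *
o=manip.get_obs(); print(o["tcp_pos"],o["wrist_force"],o["moment"],o["gripper_width"])
s=manip.grab_frame("side")[190:300,260:360]; w=manip.grab_frame("wrist")[100:380,130:510]
s=cv2.resize(s,None,fx=3.8,fy=3.8,interpolation=cv2.INTER_CUBIC)
h=max(s.shape[0],w.shape[0]); w=np.pad(w,((0,h-w.shape[0]),(0,0),(0,0)))
cv2.imwrite("pics/g2.png",np.hstack([s,w])[:,:,::-1])
E
```

```text
time: 1.85
tcp_pos: [507.5, -135.8, 146.7]
ee_rot: [0.5, 0.5, 0.501, -0.5]
wrist_force: [0.0, 0.5, 0.3]
gripper_width: 85.6
time: 2.65
tcp_pos: [507.7, -136.6, 148.3]
ee_rot: [0.5, 0.5, 0.5, -0.5]
wrist_force: [-0.9, 1.5, 5.9]
gripper_width: 48.3
[ 507.74007917 -136.63007242  148.25251272] [-0.85622213  1.45275377  5.94175479] [ 0.17742588  0.45170099 -0.03131072] 48.29377512638107
```

View pics/g2.png

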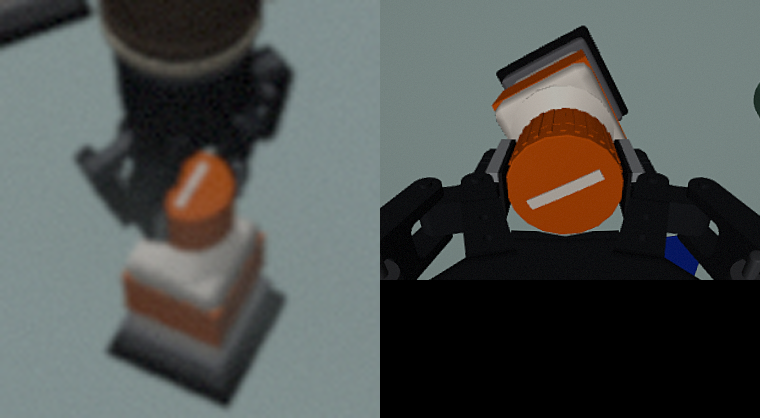

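The cap is gripped centrally (opening 48.3 mm), and its mark is visible for tracking rotation. Next I press down.

```bash
python3 -m handwheel '[[[0,0,0,2,0,0,-1],[0,0,0,2,0,0,-1],[0,0,0,2,0,0,-1],[0,0,0,2,0,0,-1],[0,0,0,0,0,0,-1],[0,0,0,0,0,0,-1]]]' 110
```

```text
time: 3.35
tcp_pos: [507.8, -136.7, 142.7]
ee_rot: [0.501, 0.501, 0.499, -0.499]
wrist_force: [-11.5, 2.4, 36.4]
gripper_width: 47.7
```

```bash
python3 -m handwheel '[[[0,0,0,-0.7,0,0,-1],[-5,0,0,0,0,0,-1],[-7,0,0,0,0,0,-1],[-7,0,0,0,0,0,-1],[-7,0,0,0,0,0,-1],[-7,0,0,0,0,0,-1],[0,0,0,0,0,0,-1]]]' 110
python3 - <<'E'
from h import *
o=manip.get_obs(); print(o["tcp_pos"],o["wrist_force"],o["moment"],o["qpos"][6])
cv2.imwrite("pics/w3.png",manip.grab_frame("wrist")[100:380,130:510,::-1])
E
```

```text
time: 4.05
tcp_pos: [508.5, -137.0, 142.8]
ee_rot: [0.623, 0.337, 0.621, -0.336]
wrist_force: [-5.7, 0.9, 24.9]
gripper_width: 47.9
[ 508.53106996 -136.96135774  142.75576507] [-5.73498859  0.85932199 24.88305376] [0.14238497 1.49406384 0.05580217] 0.6954948576153211
```

View pics/w3.png

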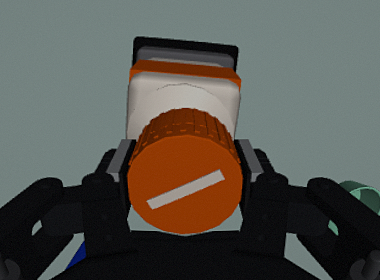

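The mark stays at about 21° relative to the gripper (pixels (147,204)–(224,174)), so the cap turns with it, 33° counterclockwise so far. Continue to about 82°.

```bash
python3 -m handwheel '[[[-7,0,0,0,0,0,-1],[-7,0,0,0,0,0,-1],[-7,0,0,0,0,0,-1],[-7,0,0,0,0,0,-1],[-7,0,0,0,0,0,-1],[-7,0,0,0,0,0,-1],[-7,0,0,0,0,0,-1],[0,0,0,0,0,0,-1],[0,0,0,0,0,0,-1]]]' 110
python3 - <<'E'
from h import *
from scipy.spatial.transform import Rotation as R
o=manip.get_obs(); y=R.from_quat(np.roll(o["ee_rot"],-1)).as_matrix(); print(y.round(3),np.degrees(np.arctan2(y[1,1],y[0,1])))
print(o["tcp_pos"],o["wrist_force"],o["moment"],o["qpos"][6])
cv2.imwrite("pics/w4.png",manip.grab_frame("wrist")[100:380,130:510,::-1])
E
```

```text
time: 5.0
tcp_pos: [507.8, -136.3, 142.7]
ee_rot: [0.706, 0.049, 0.705, -0.049]
wrist_force: [-10.1, 3.7, 27.6]
gripper_width: 47.5
[[ 0.002  0.139  0.99 ]
 [-0.001  0.99  -0.139]
 [-1.    -0.     0.002]] 82.02785058398624
[ 507.77969279 -136.34466448  142.70618613] [-10.10063602   3.66016807  27.56885733] [0.45066785 2.19875657 0.07473569] 1.4399862863641315
```

View pics/w4.png

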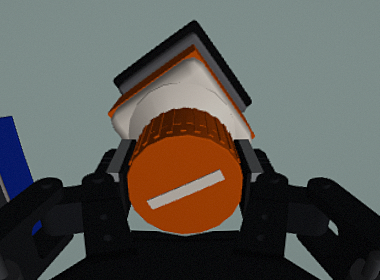

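The cap has turned 82° with no slip: the mark is still at about 21° in the gripper and the bottle has turned in the view. Now lift gently first.

```bash
python3 -m handwheel '[[[0,0,0,-2,0,0,-1],[0,0,0,-3,0,0,-1],[0,0,0,-4,0,0,-1],[0,0,0,-4,0,0,-1],[0,0,0,0,0,0,-1]]]' 110
```

```text
time: 5.55
tcp_pos: [507.4, -136.9, 153.4]
ee_rot: [0.706, 0.049, 0.705, -0.05]
wrist_force: [-0.4, 0.4, -0.2]
gripper_width: 47.5
```

It is free: it rose 10.7 mm and the force is near zero. Continue straight up to TCP z of about 244.7 (offset to the rim is about 14.7 mm).

```bash
python3 -m handwheel '[[[0,0,0,-7,0,0,-1],[0,0,0,-14,0,0,-1],[0,0,0,-18,0,0,-1],[0,0,0,-18,0,0,-1],[0,0,0,-17,0,0,-1],[0,0,0,-11,0,0,-1],[0,0,0,-5,0,0,-1],[0,0,0,0,0,0,-1],[0,0,0,0,0,0,-1],[0,0,0,0,0,0,-1]]]' 110
python3 - <<'E'
from h import *
o=manip.get_obs(); print(o["tcp_pos"],o["wrist_force"],o["gripper_width"],abs(o["joint_velocities"]).max())
for n,P in(("scene",[507.2,-136.8,266]),("side",[507.2,-136.8,266])): print(n,proj(manip.camera_info(n),P),proj(manip.camera_info(n),[507.2,-136.8,230]))
a=manip.grab_frame("scene");b=manip.grab_frame("side")
cv2.imwrite("pics/f5.png",np.hstack([cv2.resize(a[140:260,213:313],None,fx=4,fy=4,interpolation=2),cv2.resize(b[180:300,260:360],None,fx=4,fy=4,interpolation=2)])[:,:,::-1])
E
```

```text
time: 6.55
tcp_pos: [506.9, -136.6, 242.2]
ee_rot: [0.705, 0.049, 0.706, -0.049]
wrist_force: [0.8, -0.0, -1.0]
gripper_width: 48.0
[ 506.94884389 -136.58959907  242.19186692] [ 0.75203545 -0.01725499 -1.02152498] 47.99664219199729 0.002079857103491497
scene [260.57625545 171.49413094] [261.4335425  181.46325891]
side [307.87813719 211.69848222] [308.43467153 222.03626616]
```

View pics/f5.png

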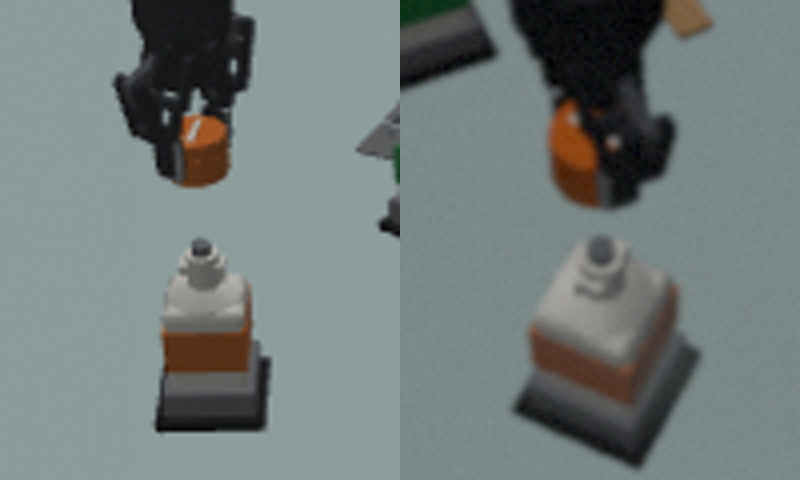

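The cap hangs level above the bare neck: cap at scene crop about (200,150) with the neck at (201,245), side crop about (595,160) with the neck at (600,245). It needs another 2.5 mm up, then one final check.

```bash
python3 -m handwheel '[[[0,0,0,-2.5,0,0,-1],[0,0,0,0,0,0,-1],[0,0,0,0,0,0,-1],[0,0,0,0,0,0,-1]]]' 110
python3 - <<'E'
from h import *
o=manip.get_obs(); print(o["tcp_pos"],o["wrist_force"],o["gripper_width"],abs(o["joint_velocities"]).max())
out=[]
for n,(r,c) in(("scene",(150,236)),("side",(190,283))):
    f=manip.grab_frame(n); ci=manip.camera_info(n)
    s=cv2.resize(f[r:r+70,c:c+50],None,fx=8,fy=8,interpolation=2)
    for z,rad in((230,25),(266,25),(150,13)):   # expected rims and neck, drawn
        P=np.array([proj(ci,[507+rad*np.cos(a),-136.8+rad*np.sin(a),z]) for a in np.linspace(0,6.28,40)])
        cv2.polylines(s,[np.int32((P-[c,r]+.5)*8)],True,(0,255,255),1)
    out.append(s)
cv2.imwrite("pics/f6.png",np.hstack(out)[:,:,::-1])
E
```

```text
time: 7.05
tcp_pos: [507.4, -136.6, 245.5]
ee_rot: [0.705, 0.049, 0.705, -0.049]
wrist_force: [-0.0, -0.1, -0.6]
gripper_width: 47.6
[ 507.40740143 -136.60394414  245.50920603] [-0.00636756 -0.10588464 -0.57976102] 47.58114968180032 0.0014639536328931023
```

View pics/f6.png

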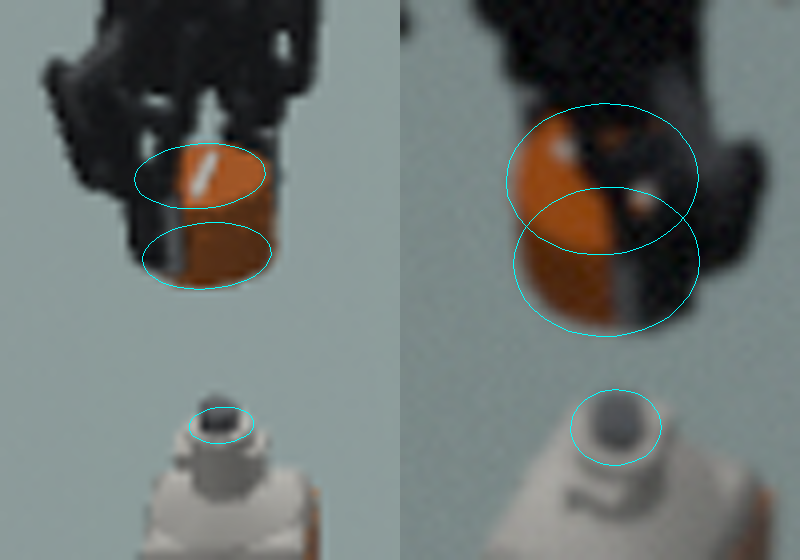

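The drawn rim circles (z = 230 and 266 mm) and neck circle (150 mm) match the cap and bare neck to within about 1 px in both views. The cap is level, centred and at the right height, so I'm handing in.

```bash
python3 -c "
from bench import manip
print(manip.close_job())"
```

```text
the job is handed in; nothing more can be done
None
```

The bento box was on the blue mat, so I opened the bottle with the orange cap and handed the job in at about 7.2 s, still holding the cap over its bottle.

- **Press and twist:** I pressed the cap down about 5.6 mm until it sat hard on the neck, with a peak wrist force of about 38 N. I then turned it 82° counterclockwise while it stayed down. The white mark on the cap did not move relative to the gripper, so it did not slip.
- **Lift:** The cap came up with near-zero force, which showed it was free.
- **Final checks:** The cap's lower rim is about 81 mm above the neck, worked out from a TCP height of 245.5 mm. It is level and still, centred to about 1–2 mm, with a wrist force under 1 N.
- **Small disagreements:** The drawn cap and neck outlines agreed with both pictures to about 1 px (2–4 mm). In the first pictures, the cameras differed by up to about 4 mm on the cap's y position. The grip still came out centred.
- **Other items:** The green cap and the bystanders were not approached. No unexpected force appeared, but I took no final full-scene picture to confirm they are undisturbed.

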